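# Take the snap-in cover off a sloping terminal box

## Robot

A 6-joint arm with a two-finger parallel gripper is mounted at the origin on the work surface. World frame = base frame: x ahead of the robot, y to its left, z up, the work surface at z = 0. Lengths are in m, angles in rad, forces in N, time in s.
With the tool pointing down it reaches from about 0.35 to 0.8 m from the base axis. Payload 7.3 kg.
Tool frame: the origin (TCP) lies at the centre of the arm's flange, where the gripper is bolted on; the fingertips stand 173 mm ahead of it and the grasp point (between the pads) lies 155 mm ahead of it; x points along the fingers, y is the direction in which the jaws open and shut, and the axes are right-handed (so a half turn about x gives the same grasp; the last joint's range is limited). The gripper opens to 85 mm and grips with 20 to 120 N. Pads are 22 mm wide; open, the fingers measure 114 mm over their backs; the gripper's body (76 mm by 85 mm) begins 54 mm behind the grasp point. The pads swing forward as they close: fully open they stand 13 mm farther back than shut.
Start: joints at [-1.317, 0.342, 1.524, -0, 1.275, -0.146], TCP at [0.204, -0.484, 0.405] pointing down, gripper open.
Joint ranges: [-2.53, 2.53], [-0.77, 2.02], [0.04, 2.7], [-1, 4.14], [0.28, 2.66], [-3.11, 3.11]. Speed limits (rad/s): [2.57, 2.57, 3.14, 3.14, 3.14, 3.14].

## Interface

Orientations are given as a 3x3 rotation matrix whose columns are the frame's x, y, z axes.
In Python, from bench import * gives the robot as it stands. The module is installed in compiled form; this text tells all that it offers.
- The arm moves only by the tool move_arm, never from a script. Its argument "increments" is a list of rows, each a list of 3 entries, a list of its own where there are three numbers: the turn, a rotation vector about the tool's x, y, z in rad, then the shift along the tool's x, y, z in mm, then the finger opening in mm, from 0 to 85.4. In form: [[[rx, ry, rz], [tx, ty, tz], fingers], ...]. A call has 1 to 5 rows; each row shifts and turns the pose as measured when the row begins, along the tool's axes as they then stand; what a row does not reach is not made up. A row lasts 1/10 s, in which the tool goes at most 50 mm and 8.59 degrees, less where a joint would pass 70% of its speed; a pose out of reach is approached as far as the arm can. A call with a gripper value outside its range is refused whole. The fingers move at their own pace and stop on an object; the grip force is fixed at half the most. Time passes only in rows, so rows that do not move let the fingers close. It gives the time, the measured TCP pose, the force and the opening at its end, in the units of the state.
- get_state(): the state, without advancing time (a new reading comes with each control period).
- grab_frame(name): name is "side" or "top"; returns a dict with "image" (420x560x3 uint8, blue, green, red), "intrinsics" (3x3 intrinsics, pixels), "k1" (the pictures are not rectified: a ray, as slopes to the right and down, at radius r is drawn at 1 + k1 r^2 times it, then the intrinsics apply), "R" (3x3) and "t" (3): a world point X has camera coordinates R X + t. Camera axes: x right, y down, z forward; pixel columns grow to the right and rows downward; lengths in m; the calibration is good to about 2 mm. A picture is of the moment at which its call begins. There is no depth.
- finish_job(): hands the job in, once; it reports no verdict.
Trained networks look in a picture, given as the dict that the camera call returned (one of the last four; its "shot" number tells which), for a name from the list of things; names that differ only in an ending like _2 or _b are one class to them, and where a whole thing is asked for, a point or a joint stands for the part that bears it (a point fixed in the world has none). Each returns a list of dicts, best first, with "p" (0 to 1); they miss things now and then, are a little off and sometimes report something else, mostly with a low value. They report only what shows in the picture. A call takes as long as a camera call. They do not tell look-alikes from the thing itself.
- find_in(picture, query): "rect" ([left, top, right, bottom] in pixels, round what is visible of it).
- trace(picture, query): "region" (420x560 bool, what is visible of it) and "rect" ([left, top, right, bottom] in pixels, round what is visible of it).
The state is a dict: "time_s": time; "qpos": joint angles; "dq": joint speeds; "joint_torque": joint torques, N m; "tool_pos": TCP position; "tool_rot": TCP orientation; "ft_force": force on the tool from outside, world axes, zero at the start; "wrist_torque": the same for the moment, N m; "opening": finger opening in m.
Only numpy, scipy, OpenCV 4.12 (cv2) and the standard library are available. Lean on these libraries where they do the work, as an engineer would, in place of code of your own. Each camera call takes 0.05 s, during which the arm holds its last target. There are 200 camera calls.

## Task

Open the sloping white terminal box for wiring: press its latch tab inward, gently, until the cover springs ajar; take the cover by its grip rib and swing it up about its hooked upper edge until it is roughly level, with its tongue still in the slot. Only then draw the tongue out of the slot, and set the cover down flat, outer side (rib) up, in the empty grey tray; do not drop it, and leave the other things on the bench where they are.

Things in the scene. Friction and masses are not known exactly. Their poses are not given: they have to be found in the camera images.
- panel: White plastic terminal box, 118 (slope) x 104 (width) x 55 mm deep, rigid on a fixed stand. Its face slopes 30 degrees, rising away from the robot, plus a yaw. Origin: centre of the cover's opening, in the plane of the frame's top, 110 mm above the table. Axes: x up the slope, y along the width, z out of the face. Latch, rib and tongue are centred on y = 0.
- tab_pad (a point): Where to press the latch tab: middle of the outer face of a grey ribbed paddle, 40 wide x 32 mm long, at the box's lower end (panel x = -75, z = -15 mm). Press along the panel's -z: gives 8 mm, spring 2 N rising to 6 N at a hard end stop; swings about a line 25 mm up the slope; its hook then leaves the cover's lower edge. Springs back when let go. Over 40 N breaks it. Axes: panel's, turning with the tab.
- tab (a joint): Swing of the latch tab, rad: 0 at rest, 0.32 at its end stop; the cover comes free at about 0.2.
- cover: Loose grey plate 93 (x) x 84 (y) x 4 mm, about 80 g. Origin: middle of the plate; shut: panel x = -1, z = -3 mm. Axes: x up the slope to the tongue, y across, z out of the outer face (with rib and vent lines). Once unlatched, a spring lifts its lower edge 10 mm (6 degrees) and it stays so. It swings up about point slot; 30 degrees open is level.
- grip (a point): Centre of the cover's grip rib: a bar 36 long (cover's x), 12 wide (y), 22 mm high, standing on the outer face. This point is 11 mm above the face and 11 mm from the cover's origin towards the latch. Axes as the cover's.
- tongue (a point): End of the cover's tongue (60 wide, 4 thick, running 8 mm beyond the upper edge under the clip bar), 54.5 mm from the cover's origin along its x, half-way through its thickness. It leaves the slot by drawing the opened cover along its own -x by 8 mm or more. Axes as the cover's.
- slot (a point): Point in the slot about which the cover swings: panel x = 50, z = -3 mm. A rigid clip bar (panel x = 47 to 63 mm, underside 0.5, top 5.5 mm above the frame) roofs the slot and prevents lifting the cover straight off. Axes as the panel's.
- posts (a point): Point midway between two rigid guide posts at the box's lower end, half-way up them: panel x = -51.5, z = 12.5 mm. The posts stand at y = -42 and +42 mm, 12 mm wide, 5 mm thick, 25 mm high above the frame, and stop the cover from sliding down the slope until it is about 20 degrees open. Axes as the panel's.
- tray: Empty shallow grey tray, fixed, 170 (x) x 160 (y) x 30 mm high, walls 4 mm, floor 5 mm thick; origin at the centre of its underside on the bench, z up. It stands to the left or right of the box.
- housing_a: Bystander: white socket housing 55 x 45 x 40 mm; origin at the middle of its underside
- housing_b: Bystander: another white socket housing 55 x 45 x 40 mm; origin at the middle of its underside
- reel: Bystander: empty cardboard reel 100 mm across, 55 mm high, standing on a flange; origin at the middle of its underside
- jar: Bystander: small screw-top jar 60 mm across, 75 mm high; origin at the middle of its underside
- tape: Bystander: roll of black tape 80 mm across, 20 mm high; origin at the middle of its underside
- nut: Bystander: brass gland 36 mm across, 30 mm high; origin at the middle of its underside
- driver: Bystander: orange-handled screwdriver 190 mm long, lying; origin under its middle
Not all that is in view belongs to the job. Leave any yellow look-alike of the part that bears panel alone.

How it is judged:
On the way, in this order (a step that is already met when the one before it is completed fails the run):
1. the latch tab is pressed in and the cover springs ajar (value of joint tab above 0.12 rad and angle between the z axis of cover and the z axis of panel, either way round between 0.06 and 0.25 rad), for 0.05 s.
2. the cover is swung up by more than 20 degrees with its tongue still in the slot (angle between the z axis of cover and the z axis of panel, either way round above 0.35 rad and distance between tongue and slot below 0.012 m), for 0.1 s.
At the end, for the whole second after the job is handed in: The cover lies still and flat (within 7 degrees) on the tray's floor, outer side with the rib up, its middle within 50 mm of the tray's middle; the latch tab is let go, back at rest (horizontal distance between cover and tray below 0.05 m and z of cover in the frame of tray below 0.016 m and angle between cover's own z axis and vertical below 0.12 rad and linear speed of cover below 0.02 m/s and value of joint tab below 0.06 rad); the robot touches nothing.
It fails at once if the latch tab is loaded above 40 N (contact force between tab and anything else above 40 N).
It fails at once if the cover is dropped into the tray (falls faster than 0.8 m/s just above its floor) (horizontal distance between cover and tray below 0.1 m and z of cover in the frame of tray below 0.04 m and linear speed of cover above 0.8 m/s).
It fails at once if a bystander is moved by more than 30 mm (distance of any of housing_a, housing_b, reel, driver, jar, tape, nut from where it was at the start of the episode above 0.03 m).
It also fails if it takes over 48 s, if anything falls off the work surface, if the arm or the gripper's body presses on something with over 40 N, if the wrist force passes 120 N, or if a joint passes its speed limit or range.

## Working session

There is one attempt and no reset: what is moved stays moved. The work goes in short steps, Python scripts to look and compute and a tool call to move; the robot and the scene stay as the last step left them, time stands still between calls to the robot, and variables do not carry over. Pictures are saved under pics/ and viewed, on a budget of 10 in all, crops included, one or two more only if the job needs it, and the job is handed in when it is done.

Besides the shell and the picture viewer there is one more tool, called after "Request:" as name(argument=value, ...), one argument or row to a line, values as JSON. move_arm: Moves the arm, as the interface text tells. Its arguments: {"type":"object","properties":{"increments":{"type":"array","items":{"type":"array"}}},"required":["increments"]}

```bash
mkdir -p pics; python3 - <<'E'
from bench import *
import cv2,numpy as np
s=get_state();print(s['time_s'],s['tool_pos'],s['tool_rot'],s['opening'])
ims=[]
for n in("side","top"):
    f=grab_frame(n);ims.append(f['image']);print(n,f['intrinsics'],f['k1'],f['R'],f['t'])
    for q in("panel","cover","tab_pad","grip","tray","reel","jar","tape","nut","driver","housing_a"):
        print(q,[(np.round(d['rect']).tolist(),round(d['p'],2)) for d in find_in(f,q)][:3])
cv2.imwrite('pics/s.png',ims[0]);cv2.imwrite('pics/t.png',ims[1])
E
```

```text
0.0 [ 0.20433323 -0.48345506  0.40403142] [[-3.69137243e-04  3.89244617e-01 -9.21134351e-01]
 [ 1.46949858e-03 -9.21133208e-01 -3.89244723e-01]
 [-9.99998852e-01 -1.49729035e-03 -2.31969839e-04]] 0.08508381145516708
side [[471.83263506   0.         275.33311092]
 [  0.         471.83263506 202.40935223]
 [  0.           0.           1.        ]] -0.005347735078413964 [[-0.98661856 -0.16260481 -0.01197928]
 [-0.10872791  0.71090499 -0.6948326 ]
 [ 0.12149925 -0.68423225 -0.71907173]] [0.43704065 0.08240637 1.71350154]
panel [([234.0, 330.0, 293.0, 385.0], 0.91), ([200.0, 205.0, 246.0, 252.0], 0.7), ([279.0, 216.0, 328.0, 259.0], 0.66)]
cover [([210.0, 211.0, 243.0, 244.0], 0.75), ([281.0, 118.0, 304.0, 142.0], 0.37)]
tab_pad [([234.0, 227.0, 247.0, 244.0], 0.62), ([313.0, 236.0, 325.0, 255.0], 0.48), ([278.0, 353.0, 292.0, 372.0], 0.45)]
grip [([209.0, 209.0, 243.0, 246.0], 0.56)]
tray [([220.0, 158.0, 261.0, 193.0], 0.85)]
reel [([281.0, 120.0, 305.0, 143.0], 0.64)]
jar [([216.0, 155.0, 264.0, 193.0], 0.63), ([198.0, 204.0, 246.0, 248.0], 0.31)]
tape [([274.0, 197.0, 294.0, 219.0], 0
[... 547 characters left out ...]
, 185.0, 331.0], 0.73), ([216.0, 142.0, 258.0, 194.0], 0.72)]
cover [([284.0, 172.0, 306.0, 198.0], 0.48), ([153.0, 132.0, 173.0, 154.0], 0.33)]
tab_pad [([142.0, 312.0, 159.0, 328.0], 0.6), ([368.0, 259.0, 382.0, 269.0], 0.58), ([225.0, 276.0, 239.0, 286.0], 0.56)]
grip [([216.0, 153.0, 248.0, 186.0], 0.81), ([136.0, 196.0, 147.0, 238.0], 0.48)]
tray [([320.0, 136.0, 379.0, 200.0], 0.72)]
reel [([436.0, 206.0, 476.0, 239.0], 0.89)]
jar [([151.0, 130.0, 173.0, 156.0], 0.92)]
tape [([291.0, 214.0, 317.0, 244.0], 0.85), ([318.0, 137.0, 381.0, 201.0], 0.4)]
nut []
driver [([137.0, 198.0, 148.0, 239.0], 0.93), ([227.0, 186.0, 242.0, 197.0], 0.61)]
housing_a [([285.0, 173.0, 305.0, 199.0], 0.63)]
```

View pics/s.png

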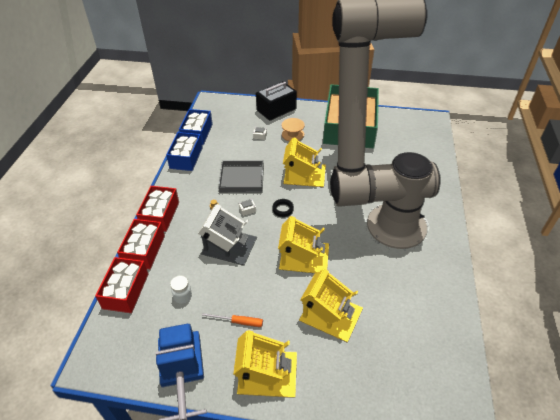

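View pics/t.png

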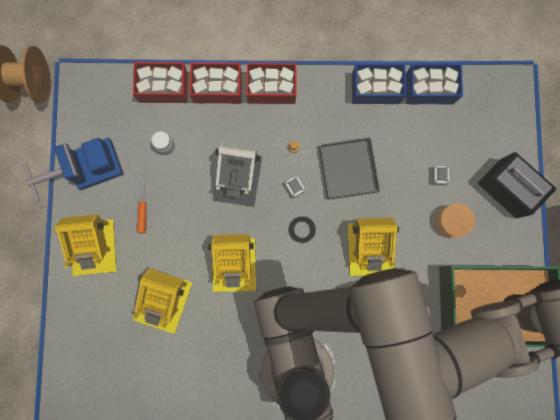

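The white terminal box shows at side (225,232) and top (235,172). The four yellow boxes are look-alikes. The tray shows at side (242,176) and top (349,168). Next I'll take an enlarged crop of the white box to confirm it and pick points.

```bash
cat > h.py <<'E'
from bench import *
import cv2,numpy as np
from scipy.optimize import least_squares
def proj(f,P):
    c=np.atleast_2d(P)@f['R'].T+f['t'];m=c[:,:2]/c[:,2:];r2=(m**2).sum(1,keepdims=True)
    m=m*(1+f['k1']*r2);K=f['intrinsics'];return m*[K[0,0],K[1,1]]+[K[0,2],K[1,2]]
def Rz(a):c,s=np.cos(a),np.sin(a);return np.array([[c,-s,0],[s,c,0],[0,0,1]])
S=np.radians(30)
def Rp(yaw): # x up slope (rising away), z out
    return Rz(yaw)@np.array([[np.cos(S),0,-np.sin(S)],[0,1,0],[np.sin(S),0,np.cos(S)]])
def ray(f,uv,z):
    g=least_squares(lambda p:(proj(f,[p[0],p[1],z])-uv).ravel(),[0.5,-0.1]).x;return g
E
python3 - <<'E'
from h import *
a=grab_frame('side');b=grab_frame('top')
c1=cv2.resize(a['image'][198:264,195:262],None,fx=6,fy=6,interpolation=cv2.INTER_CUBIC)
c2=cv2.resize(b['image'][142:208,205:272],None,fx=6,fy=6,interpolation=cv2.INTER_CUBIC)
cv2.imwrite('pics/c.png',np.hstack([c1,c2[:396,:396]]))
for f,q in((b,[[321,144],[372,139],[379,193],[327,199]]),(a,[[222,162],[264,163],[263,191],[220,191]])):
    print([ray(f,u,0.03).round(3).tolist() for u in q])
print(ray(b,[235,165],.11),ray(a,[225,227],.11))
for n,f in(('s',a),('t',b)):
    for q in('tray','panel','cover'):
        for d in trace(f,q)[:2]:
            r=d['region'];print(n,q,round(d['p'],2),np.argwhere(r).mean(0)[::-1].round(1),r.sum())
E
```

```text
[[0.682, -0.076], [0.699, -0.233], [0.531, -0.251], [0.512, -0.093]]
[[0.698, -0.211], [0.527, -0.231], [0.502, -0.071], [0.665, -0.046]]
[0.59796299 0.18129268] [0.57931538 0.19538573]
s tray 0.77 [241.1 176. ] 1439
s panel 0.96 [300.9 157. ] 972
s panel 0.94 [222.3 230. ] 907
s cover 0.72 [225.7 225.1] 564
s cover 0.67 [246.8 207. ] 227
t tray 0.61 [348.9 167.8] 3031
t panel 0.95 [230.8 257.5] 1942
t panel 0.84 [375.1 241.2] 1940
t cover 0.57 [234.6 170.1] 837
```

View pics/c.png

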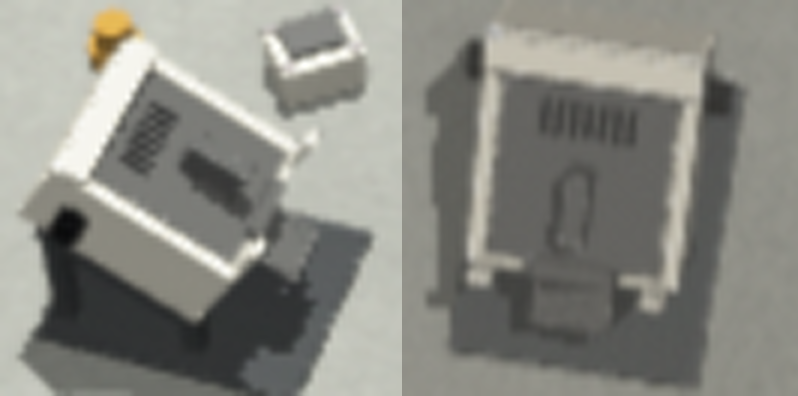

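The crop confirms the white box: bar at the top, rib, and paddle at its lower end. I'll fit its pose to the picked points.

```bash
python3 - <<'E'
from h import *
a=grab_frame('side');b=grab_frame('top')
up=lambda o,X:[o[0]+(X[0]+.5)/6-.5,o[1]+(X[1]+.5)/6-.5]
T=lambda x,y:up((205,142),(x-402,y)); Sd=lambda x,y:up((195,198),(x,y))
obs=[(b,T(497,70),(47,47,5.5)),(b,T(700,98),(47,-47,5.5)),(b,T(477,290),(-53,42,25)),(b,T(652,310),(-53,-42,25)),
(b,T(530,326),(-91,20,-15)),(b,T(610,336),(-91,-20,-15)),
(a,Sd(315,132),(-51.5,-42,25)),(a,Sd(260,240),(-51.5,42,25)),(a,Sd(135,40),(63,-52,5.5)),(a,Sd(50,172),(63,52,5.5)),(a,Sd(305,283),(-91,20,-15)),(a,Sd(318,222),(-91,-20,-15))]
def res(p):
    R=Rp(p[2]);return np.concatenate([(proj(f,R@(np.array(m)/1e3)+[p[0],p[1],.11])-u).ravel() for f,u,m in obs])
g=least_squares(res,[.58,.18,0],loss='soft_l1');p=g.x;print(p,np.round(res(p).reshape(-1,2),1).tolist())
R=Rp(p[2]);ov=[]
for f,o in((a,(195,198)),(b,(205,142))):
    c=cv2.resize(f['image'][o[1]:o[1]+66,o[0]:o[0]+67],None,fx=6,fy=6,interpolation=cv2.INTER_CUBIC)
    def dr(poly,col):
        q=proj(f,np.array(poly)/1e3@R.T+[p[0],p[1],.11]);q=((q-o+.5)*6-.5).round().astype(int)
        cv2.polylines(c,[q.reshape(-1,1,2)],True,col,1)
    rc=lambda x0,x1,y0,y1,z:[(x0,y0,z),(x1,y0,z),(x1,y1,z),(x0,y1,z)]
    dr(rc(-59,59,-52,52,0),(0,255,0));dr(rc(47,63,-52,52,5.5),(0,0,255));dr(rc(-91,-59,-20,20,-15),(255,0,0));dr(rc(-30,6,-6,6,21),(0,255,255));dr(rc(-47.5,45.5,-42,42,-1),(255,0,255))
    for y in(42,-42):dr(rc(-54,-49,y-6,y+6,25),(255,255,0))
    ov.append(c)
cv2.imwrite('pics/o.png',np.hstack(ov))
for n,m in dict(pad=(-75,0,-15),grip=(-12,0,10),slot=(50,0,-3)).items():print(n,R@(np.array(m)/1e3)+[p[0],p[1],.11])
E
```

```text
[ 0.58056409  0.18132247 -0.1442136 ] [[-0.5, 0.2], [-1.6, 0.4], [0.4, -1.1], [0.1, -0.2], [0.1, 1.3], [-0.0, 1.5], [-1.1, -0.2], [-0.7, 0.1], [-0.9, -1.9], [0.9, -1.8], [-0.8, -0.6], [1.0, 0.9]]
pad [0.52370858 0.18957913 0.05950962]
grip [0.56533157 0.18353457 0.11266025]
slot [0.62490029 0.17488389 0.13240192]
```

View pics/o.png

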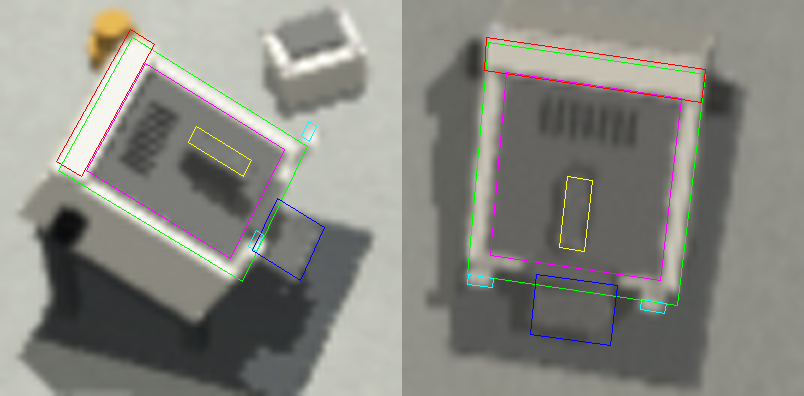

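```bash
cat >> h.py <<'E'
from scipy.spatial.transform import Rotation as Ro, Slerp
P0=np.array([.583,.181,.11]);YAW=-.144;RP=Rp(YAW)
TR=np.array([.605,-.16,0]);TYAW=.11
pan=lambda m:RP@(np.array(m)/1e3)+P0
RT=np.stack([-RP[:,2],-RP[:,1],np.cross(-RP[:,2],-RP[:,1])],1) # tool along -panel z
def rows(wps,fing,mm=48,deg=8):
    """wps: list of (TCP pos,R); prints tool-frame increments"""
    s=get_state();p,R=s['tool_pos'],np.array(s['tool_rot'])
    for tp,tR in wps:
        a=Ro.from_matrix(R.T@tR).magnitude();n=max(1,int(np.ceil(max(np.linalg.norm(tp-p)*1e3/mm,np.degrees(a)/deg))))
        sl=Slerp([0,1],Ro.from_matrix([R,tR]));p0=p
        for i in range(n):
            q=p0+(tp-p0)*(i+1)/n;Q=sl((i+1)/n).as_matrix()
            print([Ro.from_matrix(R.T@Q).as_rotvec().round(3).tolist(),(R.T@(q-p)*1e3).round(0).astype(int).tolist(),fing]);p,R=q,Q
        print('--')
def st():
    s=get_state();print(round(s['time_s'],2),s['tool_pos'].round(4),'F',np.round(s['ft_force'],1),'open',round(s['opening'],4))
    R=np.array(s['tool_rot']);t=s['tool_pos']+.173*R[:,0];g=s['tool_pos']+.155*R[:,0]
    print('tip in panel mm',(RP.T@(t-P0)*1e3).round(1),'grasp',(RP.T@(g-P0)*1e3).round(1),'rot err',Ro.from_matrix(R.T@RT).as_rotvec().round(3),'q',np.round(s['qpos'],2))
E
python3 - <<'E'
from h import *
s=get_state();Rd=np.array(s['tool_rot'])
pad=pan((-75,0,-15));zt=RP[:,2]
rows([(np.array([.44,-.25,.40]),Rd),(pad+.22*zt+[0,0,.03],RT)],0)
print(pad+.22*zt)
E
```

```text
[[0.0, 0.0, 0.0], [1, -18, -44], 0]
[[0.0, 0.0, 0.0], [1, -18, -44], 0]
[[0.0, 0.0, 0.0], [1, -18, -44], 0]
[[0.0, 0.0, 0.0], [1, -18, -44], 0]
[[0.0, 0.0, 0.0], [1, -18, -44], 0]
[[0.0, 0.0, 0.0], [1, -18, -44], 0]
[[0.0, 0.0, 0.0], [1, -18, -44], 0]
--
[[0.053, 0.051, 0.014], [12, -43, -16], 0]
[[0.053, 0.051, 0.014], [12, -44, -13], 0]
[[0.053, 0.051, 0.014], [12, -44, -10], 0]
[[0.053, 0.051, 0.014], [12, -45, -7], 0]
[[0.053, 0.051, 0.014], [11, -46, -4], 0]
[[0.053, 0.051, 0.014], [11, -46, -1], 0]
[[0.053, 0.051, 0.014], [10, -46, 2], 0]
[[0.053, 0.051, 0.014], [9, -46, 5], 0]
[[0.053, 0.051, 0.014], [8, -46, 8], 0]
[[0.053, 0.051, 0.014], [7, -45, 11], 0]
--
[0.41728124 0.20502983 0.25003521]
```

Request:
move_arm(
  increments=[
    [[0,0,0],[1,-18,-44],0],
    [[0,0,0],[1,-18,-44],0],
    [[0,0,0],[1,-18,-44],0],
    [[0,0,0],[1,-18,-44],0],
    [[0,0,0],[1,-18,-44],0],
  ],
)

```text
time_s: 2.2
tool_pos: [0.3738, -0.3147, 0.3991]
tool_rot: [[0.0, 0.378, -0.926], [-0.003, -0.926, -0.378], [-1.0, 0.003, 0.001]]
ft_force: [0.8, -0.5, 0.3]
opening: 0.0124
```

Request:
move_arm(
  increments=[
    [[0,0,0],[1,-18,-44],0],
    [[0,0,0],[1,-18,-44],0],
    [[0.053,0.051,0.014],[12,-43,-16],0],
    [[0.053,0.051,0.014],[12,-44,-13],0],
    [[0.053,0.051,0.014],[12,-44,-10],0],
  ],
)

```text
time_s: 2.7
tool_pos: [0.4439, -0.1039, 0.3607]
tool_rot: [[0.169, 0.22, -0.961], [0.001, -0.975, -0.223], [-0.986, 0.037, -0.165]]
ft_force: [0.9, 0.5, -0.9]
opening: 0.0
```

```bash
python3 - <<'E'
from h import *
st()
rows([(pan((-75,0,-15))+.22*RP[:,2]+[0,0,.02],RT)],0)
E
```

```text
2.7 [ 0.4439 -0.1039  0.3607] F [ 0.9  0.5 -0.9] open 0.0
tip in panel mm [ -18.6 -297.6  103.3] grasp [ -12.4 -298.   120.2] rot err [0.359 0.347 0.09 ] q [-0.42  0.22  1.83  0.09  0.93  0.88]
[[0.051, 0.05, 0.013], [12, -44, -4], 0]
[[0.051, 0.05, 0.013], [12, -45, -1], 0]
[[0.051, 0.05, 0.013], [11, -45, 2], 0]
[[0.051, 0.05, 0.013], [10, -45, 5], 0]
[[0.051, 0.05, 0.013], [10, -45, 7], 0]
[[0.051, 0.05, 0.013], [9, -44, 10], 0]
[[0.051, 0.05, 0.013], [7, -44, 13], 0]
--
```

Request:
move_arm(
  increments=[
    [[0.051,0.05,0.013],[12,-44,-4],0],
    [[0.051,0.05,0.013],[12,-45,-1],0],
    [[0.051,0.05,0.013],[11,-45,2],0],
    [[0.051,0.05,0.013],[10,-45,5],0],
    [[0.051,0.05,0.013],[10,-45,7],0],
  ],
)

```text
time_s: 3.2
tool_pos: [0.4254, 0.1042, 0.3007]
tool_rot: [[0.4, -0.028, -0.916], [-0.038, -0.999, 0.014], [-0.916, 0.03, -0.4]]
ft_force: [-0.2, -0.7, 0.2]
opening: 0.0
```

```bash
python3 - <<'E'
from h import *
st()
rows([(pan((-75,0,-15))+.203*RP[:,2],RT)],0)
E
```

```text
3.2 [0.4254 0.1042 0.3007] F [-0.2 -0.7  0.2] open 0.0
tip in panel mm [-49.3 -95.2  65.7] grasp [-47.4 -95.6  83.6] rot err [0.117 0.11  0.026] q [ 0.09  0.24  2.04 -0.17  0.45  1.82]
[[0.039, 0.037, 0.009], [19, -34, 9], 0]
[[0.039, 0.037, 0.009], [18, -34, 11], 0]
[[0.039, 0.037, 0.009], [17, -33, 13], 0]
--
```

Request:
move_arm(
  increments=[
    [[0.039,0.037,0.009],[10,-34,9],0],
    [[0.039,0.037,0.009],[10,-34,11],0],
    [[0.039,0.037,0.009],[10,-33,13],0],
    [[0,0,0],[0,0,0],0],
  ],
)

```text
time_s: 3.6
tool_pos: [0.4177, 0.1762, 0.2698]
tool_rot: [[0.465, -0.11, -0.878], [-0.068, -0.994, 0.089], [-0.883, 0.018, -0.47]]
ft_force: [0.3, 0.7, 0.1]
opening: -0.0001
```

```bash
python3 - <<'E'
from h import *
st()
rows([(pan((-75,0,-15))+.188*RP[:,2],RT)],0,20)
f=grab_frame('side');g=grab_frame('top')
c1=cv2.resize(f['image'][180:280,180:280],None,fx=4,fy=4,interpolation=cv2.INTER_CUBIC)
c2=cv2.resize(g['image'][120:220,190:290],None,fx=4,fy=4,interpolation=cv2.INTER_CUBIC)
cv2.imwrite('pics/p1.png',np.hstack([c1,c2]))
E
```

```text
3.6 [0.4177 0.1762 0.2698] F [0.3 0.7 0.1] open -0.0001
tip in panel mm [-67.1 -28.5  46.9] grasp [-66.5 -28.5  64.9] rot err [0.038 0.034 0.   ] q [ 0.29  0.33  2.05 -0.59  0.36  2.48]
[[0.013, 0.011, 0.0], [16, -10, 4], 0]
[[0.013, 0.011, 0.0], [16, -10, 4], 0]
[[0.013, 0.011, 0.0], [16, -10, 4], 0]
--
```

View pics/p1.png

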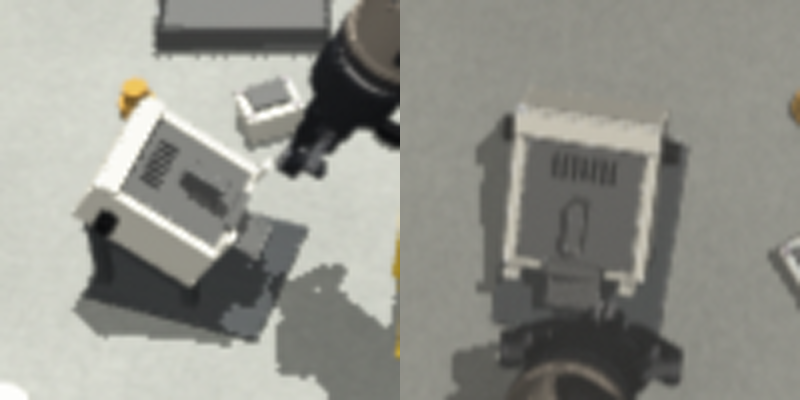

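```bash
cat >> h.py <<'E'
def RTt(deg): return Ro.from_rotvec(RP[:,1]*np.radians(deg)).as_matrix()@RT  # + = steeper, less tilted
def tcp(m,deg,off=173): return pan(m)-off/1e3*RTt(deg)[:,0]
E
python3 - <<'E'
from h import *
print(RTt(15)[:,0])
rows([(tcp((-85,0,6),15),RTt(15))],0,25)
E
```

```text
[ 0.25614024 -0.03714127 -0.96592583]
[[0.013, -0.076, -0.002], [15, -10, -8], 0]
[[0.013, -0.076, -0.002], [15, -10, -9], 0]
[[0.013, -0.076, -0.002], [14, -10, -10], 0]
--
```

Request:
move_arm(
  increments=[
    [[0.013,-0.076,-0.002],[8,-14,-8],0],
    [[0.013,-0.076,-0.002],[12,-12,-9],0],
    [[0.013,-0.076,-0.002],[14,-6,-10],0],
    [[0,0,0],[0,0,0],0],
  ],
)

```text
time_s: 4.1
tool_pos: [0.4619, 0.1993, 0.2518]
tool_rot: [[0.249, -0.142, -0.958], [-0.03, -0.99, 0.138], [-0.968, -0.005, -0.251]]
ft_force: [0.8, -0.5, -0.7]
opening: -0.0001
```

```bash
python3 - <<'E'
from h import *
st()
rows([(tcp((-85,0,-8),15),RTt(15))],0,10)
E
```

```text
4.1 [0.4619 0.1993 0.2518] F [ 0.8 -0.5 -0.7] open -0.0001
tip in panel mm [-81.3   1.7  17.3] grasp [-76.5   1.6  34.6] rot err [-0.     0.27   0.006] q [ 0.28  0.45  1.87 -0.18  0.6   2.13]
[[0.0, 0.003, 0.002], [8, 0, -1], 0]
[[0.0, 0.003, 0.002], [8, 0, -1], 0]
[[0.0, 0.003, 0.002], [8, 0, -1], 0]
--
```

Request:
move_arm(
  increments=[
    [[0,0,0],[9,0,0],0],
    [[0,0,0],[9,0,-1],0],
    [[0,0,0],[7,0,-1],0],
    [[0,0,0],[3,0,-1],0],
    [[0,0,0],[0,0,0],0],
  ],
)

```text
time_s: 4.6
tool_pos: [0.4713, 0.1953, 0.2247]
tool_rot: [[0.253, -0.142, -0.957], [-0.031, -0.99, 0.139], [-0.967, -0.005, -0.255]]
ft_force: [0.4, 0.8, 2.0]
opening: 0.0001
```

```bash
python3 - <<'E'
from h import *
st()
E
```

```text
4.6 [0.4713 0.1953 0.2247] F [0.4 0.8 2. ] open 0.0001
tip in panel mm [-85.5  -0.9 -11.3] grasp [-80.8  -1.    6.1] rot err [-0.001  0.266  0.005] q [ 0.27  0.5   1.87 -0.19  0.53  2.14]
```

Request:
move_arm(
  increments=[
    [[0,0,0],[3,0,-1],0],
    [[0,0,0],[3,0,-1],0],
    [[0,0,0],[0,0,0],0],
  ],
)

```text
time_s: 4.9
tool_pos: [0.474, 0.1951, 0.2196]
tool_rot: [[0.253, -0.141, -0.957], [-0.032, -0.99, 0.138], [-0.967, -0.005, -0.255]]
ft_force: [-2.9, -0.1, 4.6]
opening: -0.0001
```

```bash
python3 - <<'E'
from h import *
st()
E
```

```text
4.9 [0.474  0.1951 0.2196] F [-2.9 -0.1  4.6] open -0.0001
tip in panel mm [-85.9  -0.8 -17.1] grasp [-81.2  -0.9   0.3] rot err [0.    0.266 0.005] q [ 0.27  0.52  1.87 -0.2   0.52  2.14]
```

Request:
move_arm(
  increments=[
    [[0,0,0],[2,0,0],0],
    [[0,0,0],[0,0,0],0],
  ],
)

```text
time_s: 5.1
tool_pos: [0.4747, 0.195, 0.2182]
tool_rot: [[0.254, -0.141, -0.957], [-0.032, -0.99, 0.137], [-0.967, -0.005, -0.256]]
ft_force: [-3.0, 0.2, 4.8]
opening: -0.0
```

```bash
python3 - <<'E'
from h import *
st()
f=grab_frame('side');g=grab_frame('top')
c1=cv2.resize(f['image'][190:270,190:270],None,fx=5,fy=5,interpolation=cv2.INTER_CUBIC)
c2=cv2.resize(g['image'][130:210,195:275],None,fx=5,fy=5,interpolation=cv2.INTER_CUBIC)
cv2.imwrite('pics/p2.png',np.hstack([c1,c2]))
E
```

```text
5.1 [0.4747 0.195  0.2182] F [-3.   0.2  4.8] open -0.0
tip in panel mm [-85.8  -0.8 -18.6] grasp [-81.   -0.9  -1.3] rot err [0.001 0.265 0.005] q [ 0.27  0.52  1.87 -0.2   0.52  2.14]
```

View pics/p2.png

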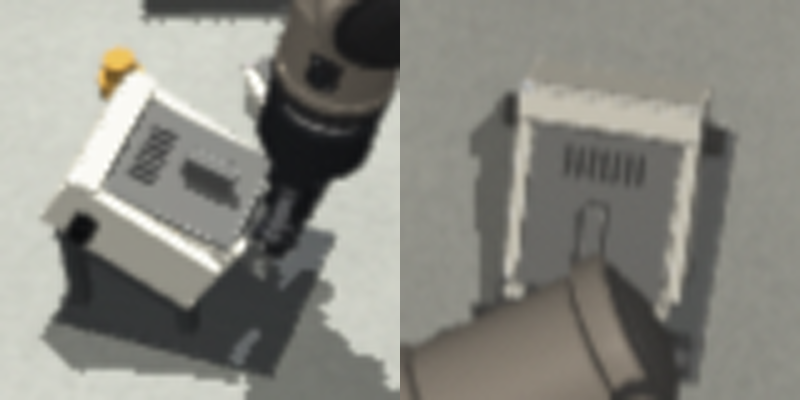

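Request:
move_arm(
  increments=[
    [[0,0,0],[2,0,0],0],
    [[0,0,0],[0,0,0],0],
  ],
)

```text
time_s: 5.4
tool_pos: [0.4748, 0.195, 0.2178]
tool_rot: [[0.255, -0.141, -0.957], [-0.032, -0.99, 0.137], [-0.967, -0.005, -0.257]]
ft_force: [-5.4, -0.1, 6.0]
opening: -0.0001
```

```bash
python3 - <<'E'
from h import *
st()
E
```

```text
5.4 [0.4748 0.195  0.2178] F [-5.4 -0.1  6. ] open -0.0001
tip in panel mm [-85.7  -0.8 -19.1] grasp [-81.   -0.9  -1.7] rot err [0.001 0.264 0.005] q [ 0.27  0.52  1.87 -0.2   0.52  2.14]
```

```bash
python3 - <<'E'
from h import *
n=np.array([.105,0,.994])
g=np.array([-10.3,0,16.4])
rows([(tcp((-85,0,20),15),RTt(15)),(tcp(g+30*n,8),RTt(6)),(tcp(g-5*n,6),RTt(6))],50,35)
E
```

```text
[[0.001, 0.001, 0.003], [-19, -1, 5], 50]
[[0.001, 0.001, 0.003], [-19, -1, 5], 50]
--
[[-0.0, 0.079, 0.0], [-22, 0, -24], 50]
[[0.0, 0.079, 0.0], [-20, 0, -25], 50]
--
[[0.0, 0.0, 0.0], [17, 0, 3], 50]
[[-0.0, 0.0, 0.0], [17, 0, 3], 50]
--
```

Request:
move_arm(
  increments=[
    [[0,0,0],[-19,-1,5],0],
    [[0,0,0],[-19,-1,5],0],
    [[0,0.079,0],[-22,0,-24],50],
    [[0,0.079,0],[-20,0,-25],50],
    [[0,0,0],[0,0,0],50],
  ],
)

```text
time_s: 5.9
tool_pos: [0.4896, 0.1944, 0.3079]
tool_rot: [[0.404, -0.14, -0.904], [-0.055, -0.99, 0.129], [-0.913, -0.003, -0.407]]
ft_force: [-1.3, 0.9, 0.6]
opening: 0.0433
```

```bash
python3 - <<'E'
from h import *
st()
n=np.array([.105,0,.994]);g=np.array([-10.3,0,16.4])
rows([(tcp(g+10*n,6),RTt(6)),(tcp(g-8*n,6),RTt(6))],50,25)
f=grab_frame('side');g=grab_frame('top')
c1=cv2.resize(f['image'][190:270,190:270],None,fx=5,fy=5,interpolation=cv2.INTER_CUBIC)
c2=cv2.resize(g['image'][130:210,195:275],None,fx=5,fy=5,interpolation=cv2.INTER_CUBIC)
cv2.imwrite('pics/p3.png',np.hstack([c1,c2]))
E
```

```text
5.9 [0.4896 0.1944 0.3079] F [-1.3  0.9  0.6] open 0.0433
tip in panel mm [-0.8  0.5 46.5] grasp [ 1.1  0.4 64.4] rot err [0.002 0.104 0.004] q [ 0.28  0.38  1.8  -0.3   0.59  2.21]
[[0.002, -0.001, 0.004], [21, 0, 6], 50]
--
[[0.0, 0.0, -0.0], [18, 0, 0], 50]
--
```

View pics/p3.png

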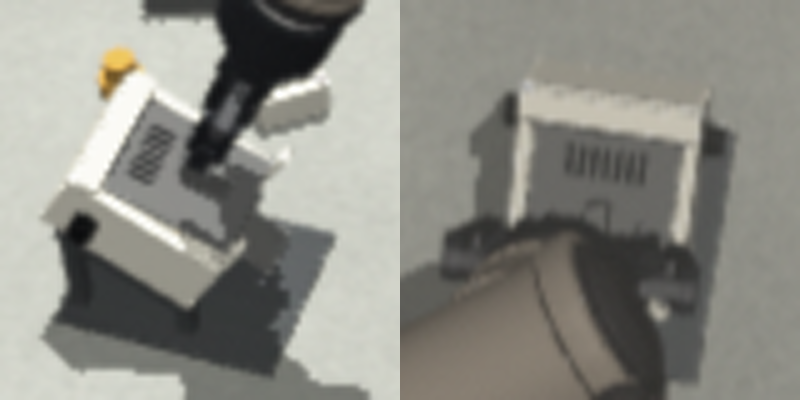

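Request:
move_arm(
  increments=[
    [[0,0,0],[21,0,6],50],
    [[0,0,0],[14,0,0],50],
    [[0,0,0],[4,0,0],50],
    [[0,0,0],[0,0,0],50],
  ],
)

```text
time_s: 6.4
tool_pos: [0.4972, 0.1926, 0.2629]
tool_rot: [[0.39, -0.141, -0.91], [-0.056, -0.99, 0.129], [-0.919, 0.001, -0.394]]
ft_force: [-4.5, -0.0, 13.1]
opening: 0.0501
```

```bash
python3 - <<'E'
from h import *
st()
E
```

```text
6.4 [0.4972 0.1926 0.2629] F [-4.5 -0.  13.1] open 0.0501
tip in panel mm [-19.   -0.8   3.9] grasp [-16.9  -0.8  21.8] rot err [0.003 0.118 0.   ] q [ 0.27  0.46  1.83 -0.33  0.5   2.24]
```

Request:
move_arm(
  increments=[
    [[0,0,0],[-5,0,-7],50],
    [[0,0,0],[0,0,0],50],
  ],
)

```text
time_s: 6.6
tool_pos: [0.502, 0.192, 0.2702]
tool_rot: [[0.389, -0.141, -0.91], [-0.057, -0.99, 0.129], [-0.92, 0.001, -0.393]]
ft_force: [0.5, 0.8, 0.7]
opening: 0.0503
```

```bash
python3 - <<'E'
from h import *
st()
f=grab_frame('side')
cv2.imwrite('pics/p4.png',cv2.resize(f['image'][195:265,190:260],None,fx=8,fy=8,interpolation=cv2.INTER_CUBIC))
E
```

```text
6.6 [0.502  0.192  0.2702] F [0.5 0.8 0.7] open 0.0503
tip in panel mm [-11.3  -0.8   7.9] grasp [-9.2 -0.8 25.7] rot err [0.003 0.12  0.   ] q [ 0.26  0.45  1.81 -0.32  0.52  2.22]
```

View pics/p4.png

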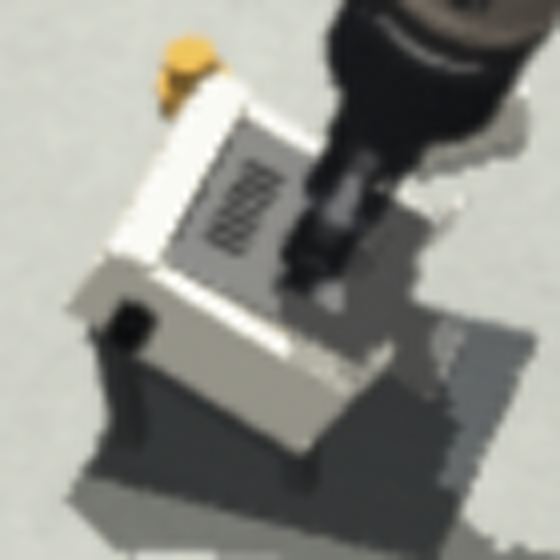

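Request:
move_arm(
  increments=[
    [[0,0,0],[0,0,0],5],
    [[0,0,0],[0,0,0],5],
    [[0,0,0],[0,0,0],5],
    [[0,0,0],[0,0,0],5],
    [[0,0,0],[0,0,0],5],
  ],
)

```text
time_s: 7.15
tool_pos: [0.5009, 0.1935, 0.2698]
tool_rot: [[0.389, -0.14, -0.911], [-0.054, -0.99, 0.129], [-0.92, -0.001, -0.392]]
ft_force: [0.0, -1.1, 1.3]
opening: 0.0112
```

```bash
python3 - <<'E'
from h import *
st();print(get_state()['wrist_torque'])
E
```

```text
7.15 [0.5009 0.1935 0.2698] F [ 0.  -1.1  1.3] open 0.0112
tip in panel mm [-12.7   1.1   8.2] grasp [-10.6   1.   26.1] rot err [0.003 0.12  0.003] q [ 0.27  0.45  1.81 -0.31  0.52  2.22]
[-0.06467998  0.12189237 -0.0791704 ]
```

```bash
cat >> h.py <<'E'
def swing(deg,n,shift=(0,0,0)):
    s=get_state();p,R=s['tool_pos'],np.array(s['tool_rot']);c=pan((50,0,-3))
    r=Ro.from_rotvec(RP[:,1]*np.radians(deg/n)).as_matrix()
    for i in range(n):
        q=c+r@(p-c)+RP@np.array(shift)/1e3/n;Q=r@R
        print([Ro.from_matrix(R.T@Q).as_rotvec().round(3).tolist(),(R.T@(q-p)*1e3).round(1).tolist(),5]);p,R=q,Q
E
python3 - <<'E'
from h import *
swing(30,8)
E
```

```text
[[0.0, -0.065, -0.0], [-3.8, 0.0, -11.7], 5]
[[0.0, -0.065, -0.0], [-3.8, 0.0, -11.7], 5]
[[0.0, -0.065, -0.0], [-3.8, 0.0, -11.7], 5]
[[0.0, -0.065, -0.0], [-3.8, 0.0, -11.7], 5]
[[0.0, -0.065, -0.0], [-3.8, 0.0, -11.7], 5]
[[0.0, -0.065, -0.0], [-3.8, 0.0, -11.7], 5]
[[0.0, -0.065, -0.0], [-3.8, 0.0, -11.7], 5]
[[0.0, -0.065, -0.0], [-3.8, 0.0, -11.7], 5]
```

Request:
move_arm(
  increments=[
    [[0,-0.065,0],[-3.8,0,-11.7],5],
    [[0,-0.03,0],[-1.9,0,-5.8],5],
    [[0,0,0],[0,0,0],5],
  ],
)

```text
time_s: 7.45
tool_pos: [0.5156, 0.1913, 0.2819]
tool_rot: [[0.298, -0.139, -0.944], [-0.04, -0.99, 0.133], [-0.954, -0.002, -0.301]]
ft_force: [0.2, -0.2, -1.5]
opening: 0.0109
```

```bash
python3 - <<'E'
from h import *
st();print(get_state()['wrist_torque'])
s=get_state();print((RP.T@(s['tool_pos']-pan((50,0,-3)))*1e3).round(1))
swing(20,6)
E
```

```text
7.45 [0.5156 0.1913 0.2819] F [ 0.2 -0.2 -1.5] open 0.0109
tip in panel mm [-10.5   1.1  14. ] grasp [-6.6  1.  31.6] rot err [0.003 0.218 0.003] q [ 0.24  0.46  1.73 -0.18  0.67  2.08]
[ 0.08861978  0.18702885 -0.01611824]
[-23.1   0.6 185.9]
[[0.0, -0.058, -0.0], [-3.3, 0.0, -10.4], 5]
[[0.0, -0.058, -0.0], [-3.3, 0.0, -10.4], 5]
[[0.0, -0.058, -0.0], [-3.3, 0.0, -10.4], 5]
[[0.0, -0.058, -0.0], [-3.3, 0.0, -10.4], 5]
[[0.0, -0.058, -0.0], [-3.3, 0.0, -10.4], 5]
[[0.0, -0.058, -0.0], [-3.3, 0.0, -10.4], 5]
```

Request:
move_arm(
  increments=[
    [[0,-0.058,0],[-3.3,0,-10.4],5],
    [[0,-0.058,0],[-3.3,0,-10.4],5],
    [[0,-0.058,0],[-3.3,0,-10.4],5],
    [[0,0,0],[0,0,0],5],
  ],
)

```text
time_s: 7.85
tool_pos: [0.5424, 0.1872, 0.2973]
tool_rot: [[0.123, -0.14, -0.982], [-0.017, -0.99, 0.139], [-0.992, 0.0, -0.125]]
ft_force: [1.5, 2.1, 0.6]
opening: 0.0108
```

```bash
python3 - <<'E'
from h import *
st();print(get_state()['wrist_torque'])
s=get_state();d=(RP.T@(s['tool_pos']-pan((50,0,-3)))*1e3);print(d.round(1),np.hypot(d[0],d[2]))
swing(10,3)
E
```

```text
7.85 [0.5424 0.1872 0.2973] F [1.5 2.1 0.6] open 0.0108
tip in panel mm [-9.1  0.3 23.3] grasp [-2.1  0.3 39.9] rot err [0.004 0.399 0.001] q [ 0.21  0.51  1.58 -0.05  0.93  1.95]
[ 0.30732417 -0.17927604  0.20312818]
[  8.1   0.3 185.8] 185.94152711847397
[[0.0, -0.058, -0.0], [-3.5, 0.0, -10.2], 5]
[[0.0, -0.058, -0.0], [-3.5, 0.0, -10.2], 5]
[[0.0, -0.058, -0.0], [-3.5, 0.0, -10.2], 5]
```

Request:
move_arm(
  increments=[
    [[0,-0.058,0],[-3.5,0,-9.7],5],
    [[0,-0.058,0],[-3.5,0,-9.7],5],
    [[0,0,0],[0,0,0],5],
    [[0,0,0],[0,0,0],5],
  ],
)

```text
time_s: 8.25
tool_pos: [0.5592, 0.1852, 0.3036]
tool_rot: [[0.011, -0.14, -0.99], [-0.004, -0.99, 0.14], [-1.0, 0.002, -0.011]]
ft_force: [1.3, 1.4, -0.1]
opening: 0.0106
```

```bash
python3 - <<'E'
from h import *
st();print(get_state()['wrist_torque'])
s=get_state();d=(RP.T@(s['tool_pos']-pan((50,0,-3)))*1e3);print(d.round(1),np.hypot(d[0],d[2]))
f=grab_frame('side');g=grab_frame('top')
c1=cv2.resize(f['image'][190:270,190:270],None,fx=5,fy=5,interpolation=cv2.INTER_CUBIC)
c2=cv2.resize(g['image'][130:210,195:275],None,fx=5,fy=5,interpolation=cv2.INTER_CUBIC)
cv2.imwrite('pics/p5.png',np.hstack([c1,c2]))
E
```

```text
8.25 [0.5592 0.1852 0.3036] F [ 1.3  1.4 -0.1] open 0.0106
tip in panel mm [-9.   0.3 29. ] grasp [-0.2  0.4 44.6] rot err [ 0.004  0.512 -0.001] q [ 0.19  0.55  1.49 -0.01  1.1   1.91]
[ 0.2293887  -0.15295305  0.13472151]
[ 25.8   0.7 182.7] 184.55946195447476
```

View pics/p5.png

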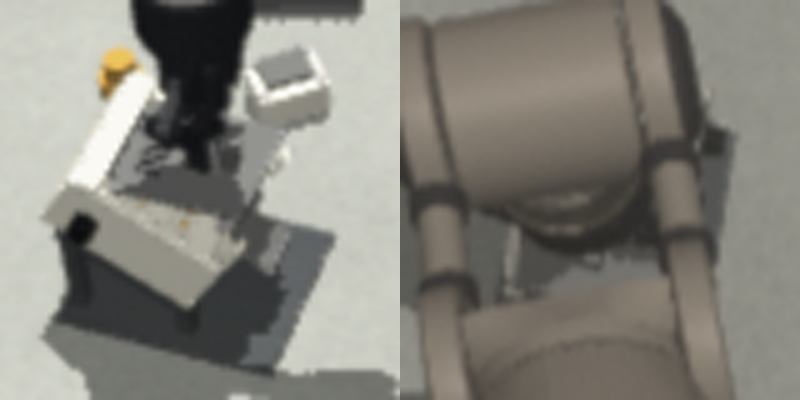

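Request:
move_arm(
  increments=[
    [[0,0,0],[0,0,5],5],
    [[0,0,0],[0,0,6],5],
    [[0,0,0],[0,0,8],5],
    [[0,0,0],[0,0,10],5],
    [[0,0,0],[0,0,10],5],
  ],
)

```text
time_s: 8.85
tool_pos: [0.5157, 0.1905, 0.3021]
tool_rot: [[0.008, -0.14, -0.99], [-0.006, -0.99, 0.14], [-1.0, 0.005, -0.009]]
ft_force: [0.5, -0.9, -0.2]
opening: 0.0108
```

```bash
python3 - <<'E'
from h import *
st();s=get_state()
# level orientation for the tray, tool y along tray -y ; grip is 11 mm toward robot-side of cover centre
Rt=Rz(TYAW);Rd=np.stack([[0,0,-1],-Rt[:,1],np.cross([0,0,-1],-Rt[:,1])],1)
T=TR-Rt[:,0]*.011
p=s['tool_pos']
R=np.array(s['tool_rot'])
rows([(p+[0,0,.08],R),(np.array([T[0],T[1],p[2]+.08]),Rd)],5,45)
f=grab_frame('top')
for d in trace(f,'tray')[:1]:
    r=d['region'];print(d['p'],r.sum(),d['rect'],ray(f,np.argwhere(r).mean(0)[::-1],.02))
    c,_=cv2.findContours(r.astype(np.uint8),0,1);print(cv2.minAreaRect(max(c,key=len)))
print(proj(f,TR+[0,0,.02]))
E
```

```text
8.85 [0.5157 0.1905 0.3021] F [ 0.5 -0.9 -0.2] open 0.0108
tip in panel mm [-47.9  -1.1  49.7] grasp [-39.1  -1.   65.4] rot err [ 0.005  0.514 -0.004] q [ 0.22  0.49  1.6  -0.01  1.05  1.93]
[[0.0, -0.0, -0.0], [-40, 0, 0], 5]
[[0.0, 0.0, 0.0], [-40, 0, 0], 5]
--
[[-0.028, -0.001, -0.001], [0, 37, -14], 5]
[[-0.028, -0.001, -0.001], [0, 38, -13], 5]
[[-0.028, -0.001, -0.001], [0, 38, -12], 5]
[[-0.028, -0.001, -0.001], [0, 39, -11], 5]
[[-0.028, -0.001, -0.001], [0, 39, -10], 5]
[[-0.028, -0.001, -0.001], [0, 39, -9], 5]
[[-0.028, -0.001, -0.001], [0, 39, -8], 5]
[[-0.028, -0.001, -0.001], [0, 39, -7], 5]
[[-0.028, -0.001, -0.001], [0, 40, -5], 5]
--
0.75 2882 [319.5, 138.5, 379.8, 197.3] [ 0.61207237 -0.16197121]
((348.78564453125, 167.2750244140625), (56.713130950927734, 53.068519592285156), 80.07376098632812)
[[348.14250539 169.54763665]]
```

Request:
move_arm(
  increments=[
    [[0,0,0],[-40,0,0],5],
    [[0,0,0],[-40,0,0],5],
    [[-0.028,0,0],[0,37,-14],5],
    [[-0.028,0,0],[0,38,-13],5],
    [[-0.028,0,0],[0,38,-12],5],
  ],
)

```text
time_s: 9.45
tool_pos: [0.5406, 0.0762, 0.3872]
tool_rot: [[0.01, -0.044, -0.999], [-0.006, -0.999, 0.044], [-1.0, 0.006, -0.011]]
ft_force: [0.1, 0.1, -1.0]
opening: 0.011
```

Request:
move_arm(
  increments=[
    [[-0.028,0,0],[0,39,-11],5],
    [[-0.028,0,0],[0,39,-10],5],
    [[-0.028,0,0],[0,39,-9],5],
    [[-0.028,0,0],[0,39,-8],5],
    [[-0.028,0,0],[0,39,-7],5],
  ],
)

```text
time_s: 9.95
tool_pos: [0.5893, -0.1264, 0.3907]
tool_rot: [[0.015, 0.102, -0.995], [-0.007, -0.995, -0.103], [-1.0, 0.009, -0.014]]
ft_force: [0.6, 0.5, -0.2]
opening: 0.0108
```

```bash
sed -i 's/TR=np.array(.*;T/TR=np.array([.61,-.162,0]);T/' h.py; cat >> h.py <<'E'
Rt=Rz(TYAW);Rd=np.stack([[0,0,-1],-Rt[:,1],np.cross([0,0,-1],-Rt[:,1])],1)
T=TR-Rt[:,0]*.011
E
python3 - <<'E'
from h import *
st();s=get_state();p=s['tool_pos'];print(s['tool_rot'].round(3))
rows([(np.array([T[0],T[1],.29]),Rd)],5,45)
f=grab_frame('side')
cv2.imwrite('pics/p6.png',cv2.resize(f['image'][110:250,180:320],None,fx=4,fy=4,interpolation=cv2.INTER_CUBIC))
E
```

```text
9.95 [ 0.5893 -0.1264  0.3907] F [ 0.6  0.5 -0.2] open 0.0108
tip in panel mm [  99.8 -304.2   66.8] grasp [ 108.6 -304.1   82.5] rot err [0.243 0.506 0.058] q [-0.34  0.49  1.33 -0.    1.31  1.13]
[[ 0.015  0.102 -0.995]
 [-0.007 -0.995 -0.103]
 [-1.     0.009 -0.014]]
[[-0.002, -0.005, -0.003], [34, 12, -2], 5]
[[-0.002, -0.005, -0.003], [34, 12, -2], 5]
[[-0.002, -0.005, -0.003], [34, 12, -2], 5]
--
```

View pics/p6.png

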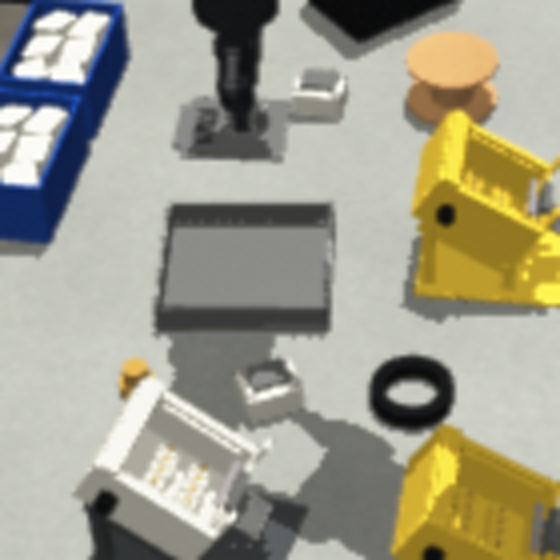

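Request:
move_arm(
  increments=[
    [[0,-0.005,0],[34,12,-2],5],
    [[0,-0.005,0],[34,12,-2],5],
    [[0,-0.005,0],[34,12,-2],5],
    [[0,0,0],[35,0,0],5],
    [[0,0,0],[25,0,0],5],
  ],
)

```text
time_s: 10.5
tool_pos: [0.6037, -0.1757, 0.2291]
tool_rot: [[0.014, 0.093, -0.996], [-0.019, -0.995, -0.094], [-1.0, 0.02, -0.012]]
ft_force: [0.3, 0.6, -2.0]
opening: 0.0107
```

Request:
move_arm(
  increments=[
    [[0,0,0],[4,0,0],5],
    [[0,0,0],[0,0,0],5],
  ],
)

```text
time_s: 10.7
tool_pos: [0.6028, -0.1755, 0.2213]
tool_rot: [[0.007, 0.093, -0.996], [-0.017, -0.996, -0.093], [-1.0, 0.017, -0.006]]
ft_force: [0.8, -0.9, -0.5]
opening: 0.0108
```

```bash
python3 - <<'E'
from h import *
st();s=get_state();print(s['tool_rot'].round(3));rows([(np.array([T[0],T[1],.20]),Rd)],5,45)
E
```

```text
10.7 [ 0.6028 -0.1755  0.2213] F [ 0.8 -0.9 -0.5] open 0.0108
tip in panel mm [  31.9 -352.7  -89.6] grasp [  40.8 -352.4  -73.9] rot err [0.236 0.513 0.046] q [-0.4   0.71  1.44 -0.01  0.98  1.08]
[[ 0.007  0.093 -0.996]
 [-0.017 -0.996 -0.093]
 [-1.     0.017 -0.006]]
[[-0.017, -0.006, -0.017], [21, -13, 3], 5]
--
```

Request:
move_arm(
  increments=[
    [[-0.01,-0.006,-0.017],[10,-11,3],5],
    [[0,0,0],[8,0,0],5],
    [[0,0,0],[6,0,0],5],
    [[0,0,0],[4,0,0],5],
    [[0,0,0],[0,0,0],5],
  ],
)

```text
time_s: 11.2
tool_pos: [0.6, -0.1635, 0.1959]
tool_rot: [[0.006, 0.105, -0.994], [-0.002, -0.994, -0.105], [-1.0, 0.002, -0.006]]
ft_force: [0.3, 0.5, 0.3]
opening: 0.0108
```

```bash
python3 - <<'E'
from h import *
st();s=get_state();print(s['tool_rot'].round(3),T)
E
```

```text
11.2 [ 0.6    -0.1635  0.1959] F [0.3 0.5 0.3] open 0.0108
tip in panel mm [  14.8 -338.6 -109.2] grasp [  23.7 -338.6  -93.5] rot err [0.244 0.514 0.064] q [-0.39  0.73  1.47  0.    0.93  1.08]
[[ 0.006  0.105 -0.994]
 [-0.002 -0.994 -0.105]
 [-1.     0.002 -0.006]] [ 0.59906648 -0.16320756  0.        ]
```

Request:
move_arm(
  increments=[
    [[0,0,0],[3,0,0],5],
    [[0,0,0],[3,0,0],5],
    [[0,0,0],[2,0,0],5],
    [[0,0,0],[0,0,0],5],
  ],
)

```text
time_s: 11.6
tool_pos: [0.6005, -0.1639, 0.188]
tool_rot: [[0.008, 0.105, -0.994], [-0.003, -0.994, -0.105], [-1.0, 0.003, -0.008]]
ft_force: [0.1, -0.1, -0.9]
opening: 0.0108
```

```bash
python3 - <<'E'
from h import *
st()
E
```

```text
11.6 [ 0.6005 -0.1639  0.188 ] F [ 0.1 -0.1 -0.9] open 0.0108
tip in panel mm [  11.6 -339.  -116.4] grasp [  20.5 -339.  -100.7] rot err [0.244 0.513 0.063] q [-0.39  0.74  1.48  0.    0.91  1.08]
```

Request:
move_arm(
  increments=[
    [[0,0,0],[1.5,0,0],5],
    [[0,0,0],[1.5,0,0],5],
    [[0,0,0],[0,0,0],5],
  ],
)

```text
time_s: 11.9
tool_pos: [0.6006, -0.164, 0.1848]
tool_rot: [[0.008, 0.105, -0.994], [-0.003, -0.995, -0.105], [-1.0, 0.004, -0.008]]
ft_force: [-0.2, 1.1, -0.5]
opening: 0.0104
```

```bash
python3 - <<'E'
from h import *
st()
E
```

```text
11.9 [ 0.6006 -0.164   0.1848] F [-0.2  1.1 -0.5] open 0.0104
tip in panel mm [  10.1 -339.2 -119.2] grasp [  19.  -339.2 -103.5] rot err [0.244 0.513 0.063] q [-0.39  0.75  1.48  0.    0.9   1.08]
```

Request:
move_arm(
  increments=[
    [[0,0,0],[1.5,0,0],5],
    [[0,0,0],[1.0,0,0],5],
    [[0,0,0],[0,0,0],5],
  ],
)

```text
time_s: 12.2
tool_pos: [0.6006, -0.1641, 0.1822]
tool_rot: [[0.009, 0.105, -0.994], [-0.003, -0.995, -0.105], [-1.0, 0.004, -0.008]]
ft_force: [0.1, -0.2, -0.7]
opening: 0.0109
```

```bash
python3 - <<'E'
from h import *
st()
E
```

```text
12.2 [ 0.6006 -0.1641  0.1822] F [ 0.1 -0.2 -0.7] open 0.0109
tip in panel mm [   8.9 -339.2 -121.5] grasp [  17.8 -339.2 -105.8] rot err [0.244 0.512 0.063] q [-0.39  0.75  1.48  0.    0.9   1.08]
```

Request:
move_arm(
  increments=[
    [[0,0,0],[1.2,0,0],5],
    [[0,0,0],[1.2,0,0],5],
    [[0,0,0],[0,0,0],5],
  ],
)

```text
time_s: 12.5
tool_pos: [0.6007, -0.164, 0.1826]
tool_rot: [[0.009, 0.105, -0.994], [-0.003, -0.994, -0.105], [-1.0, 0.004, -0.009]]
ft_force: [0.1, -0.2, -0.4]
opening: 0.0105
```

```bash
python3 - <<'E'
from h import *
st()
f=grab_frame('side')
cv2.imwrite('pics/p7.png',cv2.resize(f['image'][145:205,210:275],None,fx=8,fy=8,interpolation=cv2.INTER_CUBIC))
E
```

```text
12.5 [ 0.6007 -0.164   0.1826] F [ 0.1 -0.2 -0.4] open 0.0105
tip in panel mm [   9.3 -339.2 -121.3] grasp [  18.1 -339.2 -105.6] rot err [0.244 0.511 0.062] q [-0.39  0.75  1.48  0.    0.9   1.08]
```

View pics/p7.png

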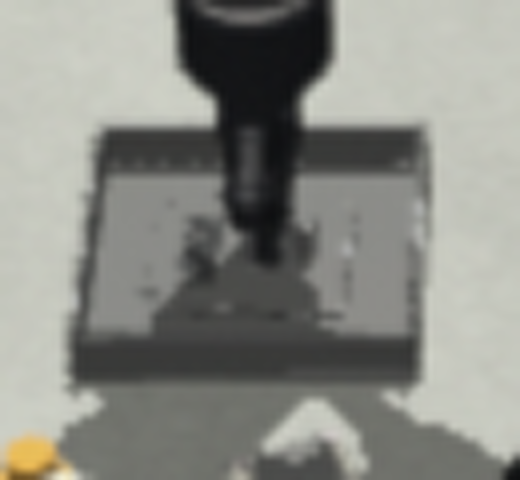

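Request:
move_arm(
  increments=[
    [[0,0,0],[1.5,0,0],5],
  ],
)

```text
time_s: 12.65
tool_pos: [0.6009, -0.1641, 0.182]
tool_rot: [[0.01, 0.105, -0.994], [-0.004, -0.994, -0.105], [-1.0, 0.005, -0.01]]
ft_force: [-5.9, 1.5, 16.0]
opening: 0.0109
```

Request:
move_arm(
  increments=[
    [[0,0,0],[1.5,0,0],5],
  ],
)

```text
time_s: 12.75
tool_pos: [0.6008, -0.164, 0.182]
tool_rot: [[0.01, 0.105, -0.994], [-0.004, -0.994, -0.105], [-1.0, 0.005, -0.01]]
ft_force: [-5.8, 2.3, 16.5]
opening: 0.0109
```

The cover is on the floor: 16 N when I push and no further travel. Now I'll release it and retreat.

Request:
move_arm(
  increments=[
    [[0,0,0],[0,0,0],5],
    [[0,0,0],[0,0,0],40],
    [[0,0,0],[0,0,0],40],
    [[0,0,0],[0,0,0],40],
    [[0,0,0],[-10,0,0],40],
  ],
)

```text
time_s: 13.25
tool_pos: [0.6004, -0.1639, 0.1909]
tool_rot: [[0.008, 0.105, -0.994], [-0.003, -0.994, -0.105], [-1.0, 0.004, -0.008]]
ft_force: [0.6, 0.2, -1.1]
opening: 0.0398
```

Request:
move_arm(
  increments=[
    [[0,0,0],[-25,0,0],40],
    [[0,0,0],[-40,0,0],40],
    [[0,0,0],[-45,0,0],40],
    [[0,0,0],[-30,0,45],40],
    [[0,0,0],[-10,0,45],40],
  ],
)

```text
time_s: 13.75
tool_pos: [0.5152, -0.1724, 0.3438]
tool_rot: [[0.01, 0.108, -0.994], [-0.004, -0.994, -0.108], [-1.0, 0.005, -0.01]]
ft_force: [0.1, -0.1, 0.8]
opening: 0.0403
```

Request:
move_arm(
  increments=[
    [[0,0,0],[0,20,45],40],
    [[0,0,0],[0,40,20],40],
    [[0,0,0],[0,45,10],40],
    [[0,0,0],[0,45,0],40],
    [[0,0,0],[0,0,0],40],
  ],
)

```text
time_s: 14.25
tool_pos: [0.4497, -0.3328, 0.3521]
tool_rot: [[0.017, 0.109, -0.994], [-0.01, -0.994, -0.11], [-1.0, 0.012, -0.016]]
ft_force: [-0.0, 0.3, -0.6]
opening: 0.0403
```

```bash
python3 - <<'E'
from h import *
st();f=grab_frame('side');g=grab_frame('top')
for q in('cover','tray'):
  for d in trace(g,q)[:2]:
    r=d['region'];print(q,round(d['p'],2),d['rect'],r.sum(),ray(g,np.argwhere(r).mean(0)[::-1],.01).round(3))
c1=cv2.resize(f['image'][150:260,195:305],None,fx=3.6,fy=3.6,interpolation=cv2.INTER_CUBIC)
c2=cv2.resize(g['image'][120:220,290:390],None,fx=3.96,fy=3.96,interpolation=cv2.INTER_CUBIC)
cv2.imwrite('pics/p8.png',np.hstack([c1,c2]))
E
```

```text
14.25 [ 0.4497 -0.3328  0.3521] F [-0.   0.3 -0.6] open 0.0403
tip in panel mm [ -13.1 -529.    87.3] grasp [  -4.3 -528.8  103.1] rot err [0.25  0.503 0.057] q [-0.78  0.45  1.52  0.01  1.16  0.68]
cover 0.74 [337.7, 148.8, 365.3, 183.2] 817 [ 0.615 -0.165]
cover 0.7 [227.5, 184.3, 239.4, 197.9] 163 [0.543 0.195]
tray 0.79 [317.4, 137.3, 377.8, 201.1] 2089 [ 0.612 -0.163]
```

View pics/p8.png

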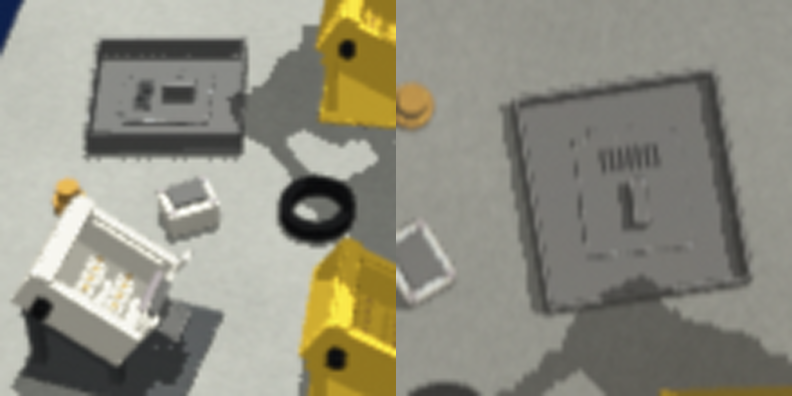

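The cover lies flat, rib up, in the middle of the tray: (0.615, -0.165) against the tray's (0.612, -0.163). The bystanders near the box and tray look undisturbed, and the arm is clear.

```bash
python3 -c "
from bench import *
print(finish_job())"
```

```text
the job is handed in; nothing more can be done
None
```

I opened the white terminal box and set its cover flat, rib up, in the tray. I handed the job in after about 14 s of robot time; no verdict is reported.

**What I did:** I pressed the tab to its end stop at about 8 N, and the cover sprang ajar. I then gripped the rib, swung the cover about 30° to level with the tongue still in the slot, drew the tongue out by about 44 mm, and lowered the cover to floor contact before letting go.

**Last checks:**
- **Cover:** its centre measured (0.615, -0.165) and the tray's (0.612, -0.163), so about 4 mm apart. The picture shows it flat, with the vents and rib up.
- **Robot:** the gripper is open and the arm is well clear, with wrist force about zero.
- **Bystanders:** the gland, tape and nearest housing look undisturbed. The reel, jar, screwdriver and other housing are outside the last pictures and I did not measure them, but the arm never worked near them.

**What went less well:**
- **Rib approach:** my first approach overshot and pressed on the cover with about 14 N, and about 8 mm off line. I backed off and corrected it before gripping.
- **Ajar state:** it was hard to see in the pictures. I took it from the tab reaching its stop and the cover then swinging up with almost no force.
- **Tab at rest:** I did not measure the tab's final angle; the robot has not touched it since the press.

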